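Hold a hinge pin through both lug bushings of a compressor housing

TASK

Pull the parts drawer fully out to its stop and leave it open, take the hinge pin with the orange head out of the drawer, and thread it from above down through the upper and then the lower brass bushing of the compressor housing, until about 20 mm of its lower end stands out below the lower bushing so that a clip can be fitted there. Finish while holding the pin still at that height by its head: do not let go of it and do not let its head come down onto the bushing. Leave the black-headed pin in the drawer and everything else where it stands.

Things in the scene. Friction and masses are not known exactly. Their poses are not given: they have to be found in the camera images.
- drawer (a joint): How far the drawer is pulled out of the grey parts cabinet, in m: 0 shut (as at the start), 0.12 at its stop. It stays where it is left; about 2 N of friction. It slides straight out of the cabinet's front.
- drawer_handle (a point): Centre of the drawer's level steel bar handle: 12 mm thick, 110 mm long, 125 mm above the table, 60 mm out from the blue drawer front (top edge 135 mm high). x axis: into the drawer (pull along -x), y: along the bar, z: up. The fixed grey cabinet, 210 mm wide and deep, roof 158 mm high and flush with the shut front, stands left or right of the robot's centre line, turned a little.
- rack_mid (a point): Middle of the top of the blue pin rack in the drawer, 72 mm above the table, 110 mm behind the handle; axes as the handle's. Both pins stand upright in its holes, 45 mm to either side along y; which is in which varies. Holes are 60 mm deep, 1.6 mm play. The rack is under the roof while the drawer is shut, in the open once it is fully out.
- pin_head (a point): Centre of the grip head of the pin to use: orange square block 26 x 26 mm, 32 mm tall with a thin black band, 114 mm above the pin's tip. z axis: from tip to head; x, y: square to its flats, at the start nearly along the rack's. The pin is 130 mm long: steel shank 16 mm in diameter, 98 mm long below the head; about 0.18 kg. It starts upright in the rack in the shut drawer, its tip 12 mm above the table.
- pin_tip (a point): Centre of the lower end face of that pin. Its last 9 mm taper from 16 mm to 8 mm in diameter; a dark clip groove lies 13 to 16 mm above the tip.
- spare_head (a point): Centre of the head of the other pin, the same in all sizes but with a black head; it is to stay in the drawer.
- upper_bush (a point): Centre of the upper face of the upper brass bushing, 106 mm above the table: an upright ring, outside 36 mm, bore 18 mm, 14 mm tall, open at both ends. z up. The fixed housing is on the other side of the robot's centre line from the cabinet. Its aluminium drum, 110 mm across, begins 50 mm from the bore axis towards +y of this frame, top 133 mm high (flange 136).
- lower_bush (a point): Centre of the LOWER face of the lower brass bushing, 50 mm above the table, on the same vertical axis; same ring size (its upper face at 64 mm, 28 mm under the upper bushing). Free space below it down to the table. A pin let go drops until its head lies on the upper bushing, its tip then 42 mm below this point.
- sleeve_mid (a point): Bystander: loose brass sleeve 36 mm in diameter, 14 mm tall, on the table near the housing; centre.
- jar_mid (a point): Bystander: jar with a blue cap, 56 mm in diameter, 62 mm tall, on the table between cabinet and housing, nearer the robot; centre.
- can_mid (a point): Bystander: can 60 mm in diameter, 75 mm tall, standing on the cabinet's roof; centre.
- screwdriver_grip (a point): Bystander: red-handled screwdriver, about 200 mm long, lying on the table far to the robot's right; its handle.
- wrench_grip (a point): Bystander: wrench lying on the table far to the robot's left; its handle.
Mind the look-alikes: they are no part of the job. What is shaped like the part that bears upper_bush but red or turquoise is not meant.

How it is judged:
On the way, in this order (a step that is already met when the one before it is completed fails the run):
1. the drawer is pulled out to its stop (value of joint drawer above 0.112 m), for 0.2 s.
2. the orange-headed pin's tip has entered the upper bushing from above and is not yet in the lower one (z of pin_tip in the frame of upper_bush between -0.042 and -0.004 m and horizontal distance between pin_tip and upper_bush below 0.007 m), for 0.05 s.
At the end, for the whole second after the job is handed in: Orange pin through both bushings, tip 10 to 30 mm below the lower one, upright within 0.08 rad, still, gripped; drawer open to its stop (within 12 mm), black pin in the drawer, bystanders within 30 mm (can 40 mm) of their start (z of pin_tip in the frame of lower_bush between -0.03 and -0.01 m and horizontal distance between pin_tip and lower_bush below 0.005 m and horizontal distance between pin_head and upper_bush below 0.006 m and angle between pin_head's own z axis and vertical below 0.08 rad and contact force between the fingers and pin above 2 N and linear speed of pin below 0.02 m/s and value of joint drawer above 0.108 m and height (world z) of spare_head below 0.14 m and distance between spare_head and rack_mid below 0.085 m and distance of each of sleeve_mid, jar_mid, screwdriver_grip, wrench_grip from where it was at the start of the episode below 0.03 m and distance of can_mid from where it was at the start of the episode below 0.04 m); the arm keeps its last pose, push and grip.
It fails at once if the black-headed pin was taken out of the rack (height (world z) of spare_head above 0.18 m).
It fails at once if a bystander was disturbed (distance of any of sleeve_mid, jar_mid, screwdriver_grip, wrench_grip from where it was at the start of the episode above 0.03 m or distance of can_mid from where it was at the start of the episode above 0.04 m).
It also fails if it takes over 67 s, if anything falls off the work surface, if the arm or the gripper's body presses on something with over 40 N, if the wrist force passes 120 N, or if a joint passes its speed limit or range.

ROBOT

A 6-joint arm with a two-finger parallel gripper is mounted at the origin on the work surface. World frame = base frame: x ahead of the robot, y to its left, z up, the work surface at z = 0. Lengths are in m, angles in rad, forces in N, time in s.
With the tool pointing down it reaches from about 0.375 to 0.975 m from the base axis. Payload 3.8 kg.
Tool frame: the origin (TCP) lies between the finger pads; the fingertips stand 22 mm ahead of it and the grasp point (between the pads) lies 3 mm ahead of it (bot.finger_overhang is the distance from the TCP to the fingertips, in m); x points along the fingers, y is the direction in which the jaws open and shut, and the axes are right-handed (so a half turn about x gives the same grasp; the last joint's range is limited). The gripper opens to 85 mm and grips with 20 to 120 N. Pads are 22 mm wide; open, the fingers measure 114 mm over their backs; the gripper's body (76 mm by 85 mm) begins 54 mm behind the grasp point. The pads swing forward as they close: fully open they stand 13 mm farther back than shut.
Start: joints at [1.237, 0.264, 1.604, -0, 1.274, -0.037], TCP at [0.197, 0.645, 0.253] pointing down, gripper open.
Joint ranges: [-2.63, 2.63], [-0.94, 2.18], [0.31, 2.57], [-1.31, 4.45], [0, 2.66], [-2.55, 2.55]. Speed limits (rad/s): [2.57, 2.57, 3.14, 3.14, 3.14, 3.14].

INTERFACE

Orientations are given as a rotation vector (axis times angle).
In Python, from workcell import bot gives the robot as it stands. The module is installed in compiled form; this text tells all that it offers.
- The arm moves only by the tool arm_command, never from a script. Its argument "series" is a list that holds one entry, the list of rows, each a list of 7 numbers: the turn, a rotation vector about the tool's x, y, z in rad, then the shift along the tool's x, y, z in cm, then the opening, from 0 (shut) to 1 (fully open). In form: [[[rx, ry, rz, x, y, z, grip], ...]]. A call has 1 to 10 rows; each row shifts and turns the pose as measured when the row begins, along the tool's axes as they then stand; what a row does not reach is not made up. A row lasts 1/10 s, in which the tool goes at most 50 mm and 8.59 degrees, less where a joint would pass 70% of its speed; a pose out of reach is approached as far as the arm can. A call is refused whole if a number of a shift passes 5 or a number of a turn 0.15, either way. A call with a gripper value outside its range is refused whole. The fingers move at their own pace and stop on an object; "newtons" is the grip in N (left out, the last holds). Time passes only in rows, so rows that do not move let the fingers close. It gives the time, the measured TCP pose, the force and the opening at its end, in the units of the state.
- bot.read_state(): the state, without advancing time (a new reading comes with each control period).
- bot.read_camera(name): name is "scene" or "top" or "wrist"; returns (picture, depth): 480x640x3 uint8, blue, green, red; 480x640 float32, m along the optical axis (not along the pixel's ray), 0 where there is no reading.
- bot.camera_info(name): a dict with "K" (3x3 intrinsics, pixels), "extrinsics" (4x4, takes a point from camera to world coordinates). Camera axes: x right, y down, z forward; pixel columns grow to the right and rows downward; lengths in m; the calibration is good to about 2 mm. A picture is of the moment at which its call begins: read the wrist's pose just before it. camera_info takes no time and is no camera call; for the wrist camera it gives the pose at the moment of the call.
- bot.finish_job(): hands the job in, once; it reports no verdict.
The state is a dict: "time": time; "q": joint angles; "joint_vel": joint speeds; "joint_torque": joint torques, N m; "tool_pos": TCP position; "tcp_rot": TCP orientation; "wrist_force": force on the tool from outside, world axes, zero at the start; "torque": the same for the moment, N m; "width": opening from 0.0 (shut) to 1.0 (fully open).
Only numpy, scipy, OpenCV 4.12 (cv2) and the standard library are available. Lean on these libraries where they do the work, as an engineer would, in place of code of your own. Each camera call takes 0.05 s, during which the arm holds its last target.

## Working session

There is one attempt and no reset: what is moved stays moved. The work goes in short steps, Python scripts to look and compute and a tool call to move; the robot and the scene stay as the last step left them, time stands still between calls to the robot, and variables do not carry over. Pictures are saved under pics/ and viewed, and the job is handed in when it is done.

Besides the shell and the picture viewer there is one more tool, called after ">>>" by a JSON object that holds its "name" and its "arguments", one argument or row to a line. arm_command: Moves the arm, as the interface text tells. Its arguments: {"type":"object","properties":{"series":{"type":"array"},"newtons":{"type":"number"}},"required":["series"]}

```bash
mkdir -p pics; cat > h.py <<'E'
import numpy as np, cv2
from workcell import bot
from scipy.spatial.transform import Rotation as R
np.set_printoptions(precision=4,suppress=True)
def ray(name,u,v,info=None):
    i=info or bot.camera_info(name); K=np.array(i["K"]);T=np.array(i["extrinsics"])
    d=T[:3,:3]@np.linalg.inv(K)@np.array([u,v,1.0]); return T[:3,3],d
def onz(name,u,v,z,info=None):
    o,d=ray(name,u,v,info); return o+d*(z-o[2])/d[2]
def proj(name,p,info=None):
    i=info or bot.camera_info(name); K=np.array(i["K"]);T=np.linalg.inv(np.array(i["extrinsics"]))
    c=T[:3,:3]@np.array(p)+T[:3,3]; q=K@c; return q[:2]/q[2]
def cloud(name,depth,info=None):
    i=info or bot.camera_info(name); K=np.array(i["K"]);T=np.array(i["extrinsics"])
    v,u=np.mgrid[0:480,0:640]; P=np.stack([(u-K[0,2])/K[0,0]*depth,(v-K[1,2])/K[1,1]*depth,depth],-1)
    return P@T[:3,:3].T+T[:3,3]
def st():
    s=bot.read_state(); print("t",round(s["time"],2),"pos",np.array(s["tool_pos"]),"rot",np.array(s["tcp_rot"]),"w",round(float(s["width"]),3),"F",np.array(s["wrist_force"])); print(R.from_rotvec(s["tcp_rot"]).as_matrix()); return s
E
python3 - <<'E'
from h import *
s=st()
for n in ["scene","top","wrist"]:
    im,d=bot.read_camera(n); cv2.imwrite(f"pics/{n}0.png",im); np.save(f"pics/{n}0.npy",d)
    i=bot.camera_info(n); print(n,np.array(i["K"])[0],np.array(i["K"])[1]);print(np.array(i["extrinsics"]))
E
```

```text
t 0.0 pos [0.1972 0.6448 0.252 ] rot [ 0.2312  1.5586 -0.2347] w 0.998 F [0.6996 0.1635 0.0772]
[[-0.0007  0.2925  0.9563]
 [-0.0021  0.9563 -0.2925]
 [-1.     -0.0023 -0.0001]]
scene [602.2822   0.     319.8515] [  0.     602.2822 238.4951]
[[-0.2041  0.8194 -0.5357  1.3543]
 [ 0.9789  0.1677 -0.1164  0.1996]
 [-0.0056 -0.5482 -0.8363  1.4043]
 [ 0.      0.      0.      1.    ]]
top [553.395    0.     305.1354] [  0.     553.395  245.2667]
[[-0.0059 -0.996   0.0893  0.4145]
 [-1.      0.0059 -0.0004 -0.0104]
 [-0.0001 -0.0893 -0.996   1.6119]
 [ 0.      0.      0.      1.    ]]
wrist [431.6962   0.     318.8259] [  0.     431.6962 236.484 ]
[[ 0.2923  0.9074  0.302   0.1194]
 [ 0.9563 -0.277  -0.0934  0.6694]
 [-0.0011  0.3161 -0.9487  0.3733]
 [ 0.      0.      0.      1.    ]]
```

View pics/scene0.png

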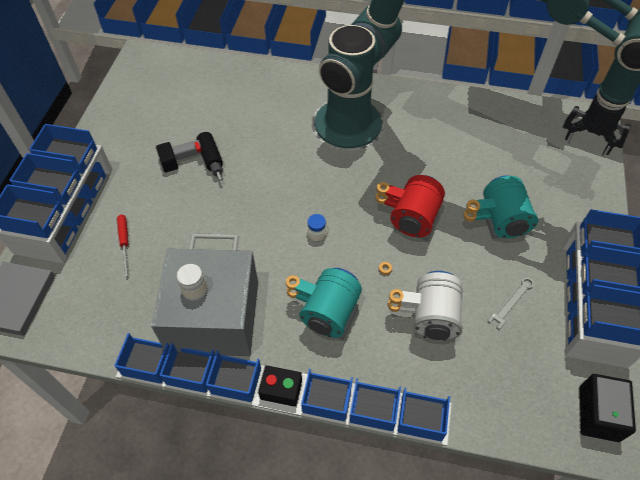

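View pics/top0.png

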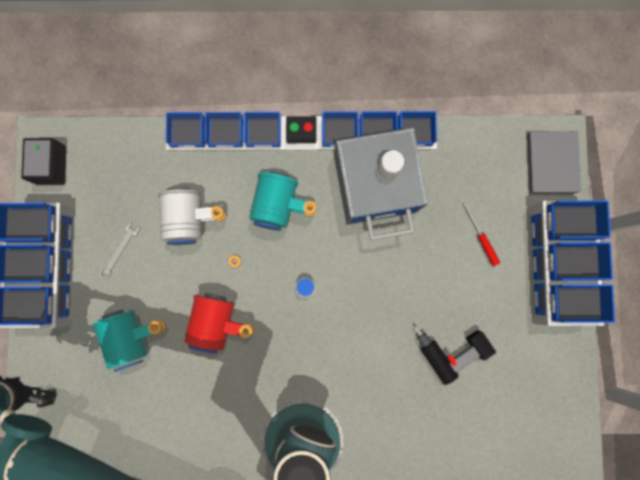

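The scene picture shows four housings, with their bores at top-picture pixels: white/aluminium (218,213), turquoise (309,208), red (246,331), turquoise (157,327). The description fits the aluminium one, because red and turquoise are excluded. The handle bar is at about top (390,233). I'll confirm with enlarged crops and measure.

```bash
python3 - <<'E'
from h import *
im=cv2.imread("pics/top0.png"); d=np.load("pics/top0.npy"); C=cloud("top",d)
a=cv2.resize(im[170:260,150:240],None,fx=4.4,fy=4.4,interpolation=cv2.INTER_CUBIC)
b=cv2.resize(im[190:250,340:430],None,fx=4.4,fy=4.4,interpolation=cv2.INTER_CUBIC)
cv2.imwrite("pics/cropA.png",a); cv2.imwrite("pics/cropB.png",b)
s=cv2.imread("pics/scene0.png")
cv2.imwrite("pics/cropC.png",np.hstack([cv2.resize(s[260:350,370:480],None,fx=3.5,fy=3.5),cv2.resize(s[225:295,160:270],None,fx=3.5,fy=4.5)]))
# brass mask
hsv=cv2.cvtColor(im,cv2.COLOR_BGR2HSV)
m=cv2.inRange(hsv,(12,100,80),(28,255,255)); m[:, :195]=0;m[:,240:]=0;m[240:]=0;m[:190]=0
cs,_=cv2.findContours(m,cv2.RETR_EXTERNAL,cv2.CHAIN_APPROX_NONE)
for c in cs:
    if cv2.contourArea(c)>20: print(cv2.fitEllipse(c),cv2.contourArea(c)); (u,v),_,_=cv2.fitEllipse(c); print(onz("top",u,v,0.106))
# handle points: height .119-.135, 
z=C[...,2]; 
reg=np.zeros((480,640),bool); reg[210:250,355:425]=1
hm=reg&(z>0.1)&(z<0.145)
print(hm.sum())
v,u=np.nonzero(hm); cv2.imwrite("pics/hm.png",cv2.resize((hm[190:260,340:430]*255).astype(np.uint8),None,fx=5,fy=5,interpolation=0))
# roof
rm=np.zeros((480,640),bool); rm[120:225,330:430]=1; rm&=(z>0.15)&(z<0.166)
pts=np.argwhere(rm)[:,::-1].astype(np.float32); r=cv2.minAreaRect(pts); print("roof",r, np.median(z[rm]))
for p in cv2.boxPoints(r): print(onz("top",*p,0.158))
E
```

```text
((217.81011962890625, 213.0748748779297), (12.321685791015625, 15.602405548095703), 143.28695678710938) 148.0
[0.6398 0.2283 0.106 ]
483
roof ((382.26397705078125, 172.45199584960938), (78.26239013671875, 79.4251480102539), 79.69515228271484) 0.15837959298310267
[ 0.8252 -0.096   0.158 ]
[ 0.8629 -0.3066  0.158 ]
[ 0.6534 -0.3388  0.158 ]
[ 0.6166 -0.1308  0.158 ]
```

View pics/cropA.png

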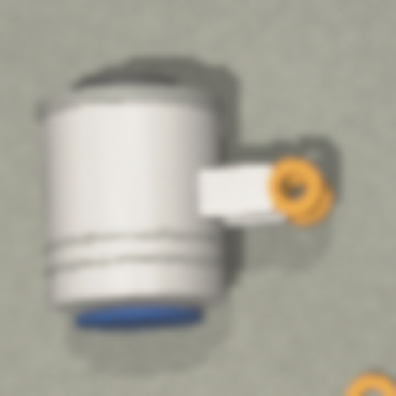

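View pics/cropB.png

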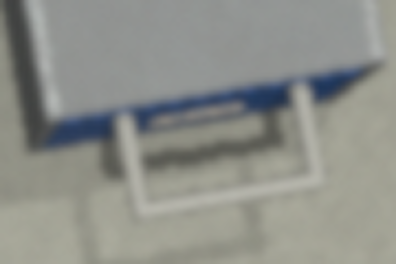

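View pics/cropC.png

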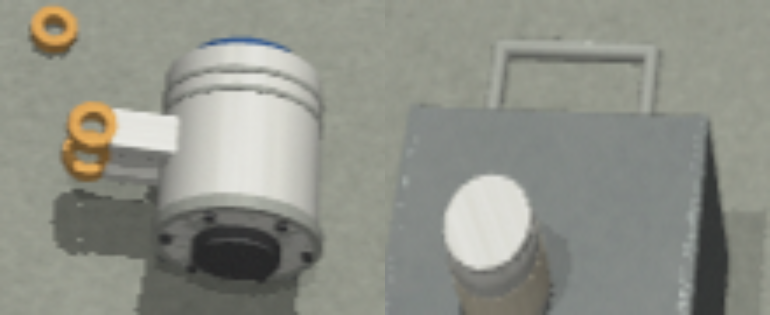

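The crops confirm it. The aluminium drum carries brass rings at top (217,213) and scene (396,299). The handle bar runs from top (372,237) to (413,231) on the cabinet front. The roof corners give a side of about 0.212 m at height 0.158, which matches. Next: measure the handle and plan the first move.

```bash
cat >> h.py <<'E'
def plan(goal,yaw,n,grip=None,nr=None):
    """rows to take TCP to world goal (pos), yaw of tool y; prints rounded rows"""
    s=bot.read_state(); Rm=R.from_rotvec(s["tcp_rot"]); p=np.array(s["tool_pos"])
    y=yaw; Y=np.array([np.cos(y),np.sin(y),0]);X=np.array([0,0,-1.]);Z=np.cross(X,Y)
    G=R.from_matrix(np.stack([X,Y,Z],1)); rel=(Rm.inv()*G).as_rotvec(); nr=nr or n
    g=float(s["width"]) if grip is None else grip
    step=(np.array(goal)-p)/n; out=[]; cur=Rm
    for k in range(n):
        w=rel/nr if k<nr else np.zeros(3)
        sh=cur.inv().apply(step)*100
        out.append([round(float(a),3) for a in w]+[round(float(a),2) for a in sh]+[g]); cur=cur*R.from_rotvec(w)
    print("rel",rel,"dist",np.linalg.norm(np.array(goal)-p)); 
    for i in range(0,n,10): print("[["+",".join(str(r).replace(" ","") for r in out[i:i+10])+"]]")
E
python3 - <<'E'
from h import *
im=cv2.imread("pics/top0.png")
e1=onz("top",372.8,237,0.13); e2=onz("top",412.6,231,.13); print(e1,e2,(e1+e2)/2,np.linalg.norm(e1-e2))
y=0.165; mid=np.array([0.635,-0.2348]); print(mid-0.06*np.array([np.cos(y),np.sin(y)]))
d=np.load("pics/top0.npy");C=cloud("top",d)
m=np.zeros((480,640),bool);m[145:180,375:410]=1;m&=C[...,2]>0.22;print("can",C[m].mean(0),np.median(C[m][:,2]))
s=cv2.imread("pics/scene0.png");d=np.load("pics/scene0.npy");C=cloud("scene",d)
z=C[...,2];m=np.zeros((480,640),bool);m[225:256,180:248]=1;m&=(z>.11)&(z<.145)
P=C[m];print(m.sum(),P.mean(0),P.min(0),P.max(0))
# bar rect in plan
r=cv2.minAreaRect(P[:,:2].astype(np.float32)*1000);print(r)
plan([0.62,0.24,0.25],0.165,12,0.5)
E
```

```text
[ 0.5687 -0.1933  0.13  ] [ 0.5843 -0.3008  0.13  ] [ 0.5765 -0.2471  0.13  ] 0.10865140860384402
[ 0.5758 -0.2447]
can [ 0.7473 -0.2314  0.2423] 0.2332284779157212
326 [ 0.5907 -0.2413  0.1284] [ 0.5648 -0.305   0.1168] [ 0.6317 -0.1773  0.139 ]
((597.3776245117188, -241.892578125), (52.74642562866211, 123.95392608642578), 8.432662963867188)
rel [1.109  0.0009 0.0017] dist 0.58545051210377
[[[0.092,0.0,0.0,0.02,-2.2,4.36,0.5],[0.092,0.0,0.0,0.02,-1.79,4.54,0.5],[0.092,0.0,0.0,0.02,-1.36,4.69,0.5],[0.092,0.0,0.0,0.02,-0.92,4.79,0.5],[0.092,0.0,0.0,0.02,-0.47,4.86,0.5],[0.092,0.0,0.0,0.02,-0.02,4.88,0.5],[0.092,0.0,0.0,0.02,0.43,4.86,0.5],[0.092,0.0,0.0,0.02,0.87,4.8,0.5],[0.092,0.0,0.0,0.02,1.31,4.7,0.5],[0.092,0.0,0.0,0.02,1.74,4.56,0.5]]]
[[[0.092,0.0,0.0,0.02,2.15,4.38,0.5],[0.092,0.0,0.0,0.02,2.55,4.16,0.5]]]
```

>>> {"name": "arm_command", "arguments": {
  "series": [
    [[0.09, 0, 0, 0, -2.2, 4.3, 0.5], [0.09, 0, 0, 0, -1.8, 4.5, 0.5], [0.09, 0, 0, 0, -1.4, 4.7, 0.5], [0.09, 0, 0, 0, -0.9, 4.8, 0.5], [0.09, 0, 0, 0, -0.5, 4.8, 0.5], [0.09, 0, 0, 0, 0, 4.9, 0.5], [0.09, 0, 0, 0, 0.4, 4.8, 0.5], [0.09, 0, 0, 0, 0.9, 4.8, 0.5], [0.09, 0, 0, 0, 1.3, 4.7, 0.5], [0.09, 0, 0, 0, 1.7, 4.5, 0.5]]
  ]
}}

```text
time: 1.15
tool_pos: [0.551, 0.3011, 0.2477]
tcp_rot: [0.943, 1.357, -0.952]
wrist_force: [0.7, 0.4, -0.2]
width: 0.503
```

>>> {"name": "arm_command", "arguments": {
  "series": [
    [[0.09, 0, 0, 0, 2.1, 4.3, 0.5], [0.09, 0, 0, 0, 2.5, 4.1, 0.5], [0.03, 0, 0, 0, 0, 0, 0.5]]
  ]
}}

```text
time: 1.45
tool_pos: [0.6258, 0.2261, 0.2463]
tcp_rot: [1.112, 1.265, -1.123]
wrist_force: [-1.3, 0.0, 0.8]
width: 0.5
```

```bash
python3 - <<'E'
from h import *
st(); i=bot.camera_info("wrist"); im,d=bot.read_camera("wrist"); cv2.imwrite("pics/w1.png",im); np.save("pics/w1.npy",d); np.save("pics/w1e.npy",i["extrinsics"])
E
```

```text
t 1.45 pos [0.6258 0.2261 0.2463] rot [ 1.1118  1.2651 -1.1226] w 0.5 F [-1.3259  0.041   0.7661]
[[-0.0041  0.9923  0.1239]
 [-0.005   0.1238 -0.9923]
 [-1.     -0.0047  0.0044]]
```

View pics/w1.png

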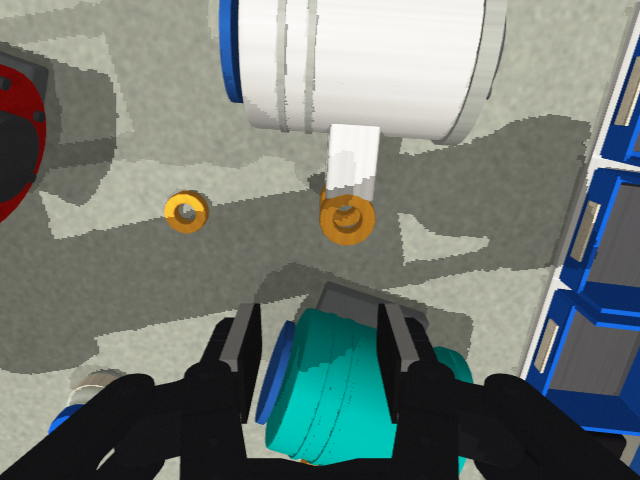

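The wrist picture shows the aluminium housing's upper ring at about (348,218), the loose sleeve at (186,212), and the red and turquoise look-alikes at the edges. I'll fit the ring.

```bash
python3 - <<'E'
from h import *
im=cv2.imread("pics/w1.png"); E=np.load("pics/w1e.npy"); inf=dict(bot.camera_info("wrist")); inf["extrinsics"]=E
d=np.load("pics/w1.npy"); C=cloud("wrist",d,inf); z=C[...,2]
hsv=cv2.cvtColor(im,cv2.COLOR_BGR2HSV)
m=cv2.inRange(hsv,(8,100,60),(30,255,255))>0; m[:, :300]=0;m[:,400:]=0;m[260:]=0;m[:170]=0
top=m&(abs(z-.106)<.004)
print(top.sum(),np.median(z[top]))
cs,_=cv2.findContours(top.astype(np.uint8),cv2.RETR_CCOMP,cv2.CHAIN_APPROX_NONE)
for c in cs:
    if len(c)>20:
        P=np.array([onz("wrist",u,v,.106,inf)[:2] for u,v in c[:,0]]); A=np.c_[2*P,np.ones(len(P))]; x=np.linalg.lstsq(A,(P**2).sum(1),rcond=None)[0]
        print(cv2.fitEllipse(c)," circ",x[:2],"r",np.sqrt(x[2]+x[:2]@x[:2]))
cv2.imwrite("pics/w1c.png",np.hstack([cv2.resize(im[170:260,300:400],None,fx=4,fy=4),cv2.cvtColor(cv2.resize((top[170:260,300:400]*255).astype(np.uint8),None,fx=4,fy=4),cv2.COLOR_GRAY2BGR)]))
# drum direction
wm=(z>.12)&(z<.145)&(C[...,1]>.25); print("drum top mean",C[wm].mean(0),z[wm].max(), C[wm].min(0))
# sleeve check
sm=cv2.inRange(hsv,(8,100,60),(30,255,255))>0; sm[:,230:]=0; sm[240:]=0;v,u=np.nonzero(sm);print("sleeve",onz("wrist",u.mean(),v.mean(),.014,inf))
plan([0.5762-.0,-0.246,0.25],0.155,10,0.4)
E
```

```text
1709 0.10623259901712934
((346.4079284667969, 219.04498291015625), (50.19417953491211, 55.9476203918457), 90.15400695800781)  circ [0.6417 0.2337] r 0.01699032345183427
((346.4417419433594, 217.86802673339844), (26.58492088317871, 28.835983276367188), 78.14369201660156)  circ [0.6416 0.2346] r 0.008867357536915869
drum top mean [0.6392 0.3288 0.1306] 0.13828450009033058 [0.5596 0.2976 0.12  ]
sleeve [0.5149 0.1973 0.014 ]
rel [-0.0302  0.0029  0.0065] dist 0.47629780519479736
[[[-0.003,0.0,0.001,-0.02,-1.07,4.64,0.4],[-0.003,0.0,0.001,-0.02,-1.08,4.64,0.4],[-0.003,0.0,0.001,-0.02,-1.09,4.64,0.4],[-0.003,0.0,0.001,-0.02,-1.11,4.63,0.4],[-0.003,0.0,0.001,-0.03,-1.12,4.63,0.4],[-0.003,0.0,0.001,-0.03,-1.14,4.63,0.4],[-0.003,0.0,0.001,-0.03,-1.15,4.62,0.4],[-0.003,0.0,0.001,-0.03,-1.16,4.62,0.4],[-0.003,0.0,0.001,-0.04,-1.18,4.62,0.4],[-0.003,0.0,0.001,-0.04,-1.19,4.61,0.4]]]
```

View pics/w1c.png

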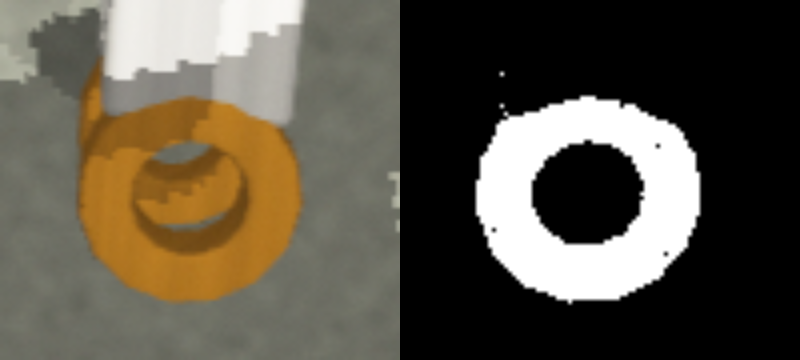

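The bore is at (0.6416, 0.234) with a fitted radius of 8.9 mm, as it should be. Now on to the handle.

>>> {"name": "arm_command", "arguments": {
  "series": [
    [[0, 0, 0, 0, -1.1, 4.7, 0.4], [0, 0, 0, 0, -1.1, 4.7, 0.4], [0, 0, 0, 0, -1.1, 4.7, 0.4], [0, 0, 0, 0, -1.1, 4.7, 0.4], [0, 0, 0, 0, -1.1, 4.7, 0.4], [0, 0, 0, 0, -1.1, 4.7, 0.4], [0, 0, 0, 0, -1.1, 4.7, 0.4], [0, 0, 0, 0, -1.1, 4.7, 0.4], [-0.015, 0, 0, 0, -1.1, 4.7, 0.4], [-0.015, 0, 0, 0, -1.1, 4.7, 0.4]]
  ]
}}

```text
time: 2.5
tool_pos: [0.5739, -0.2541, 0.2435]
tcp_rot: [1.072, 1.299, -1.08]
wrist_force: [1.3, 0.1, 0.8]
width: 0.401
```

>>> {"name": "arm_command", "arguments": {
  "series": [
    [[0, 0, 0, 0, 0, 0, 0.4], [0, 0, 0, 0, 0, 0, 0.4]]
  ]
}}

```text
time: 2.7
tool_pos: [0.5724, -0.2589, 0.2427]
tcp_rot: [1.075, 1.297, -1.085]
wrist_force: [0.1, 1.1, -0.4]
width: 0.401
```

```bash
python3 - <<'E'
from h import *
st(); i=bot.camera_info("wrist"); im,d=bot.read_camera("wrist"); cv2.imwrite("pics/w2.png",im); np.save("pics/w2.npy",d); np.save("pics/w2e.npy",i["extrinsics"])
C=cloud("wrist",d,i);z=C[...,2]; print(z[::60,::80])
m=(z>.115)&(z<.136)&(C[...,0]<.62); m[300:]=0
print(m.sum()); cv2.imwrite("pics/w2m.png",(m*255).astype(np.uint8))
E
```

```text
t 2.7 pos [ 0.5724 -0.2589  0.2427] rot [ 1.0747  1.297  -1.085 ] w 0.401 F [ 0.1113  1.1417 -0.3668]
[[-0.011   0.9844  0.1754]
 [ 0.0012  0.1754 -0.9845]
 [-0.9999 -0.0106 -0.0031]]
[[ 0.0008  0.0011  0.0016 -0.0005  0.0007  0.0007  0.0007  0.0006]
 [-0.0004  0.0003 -0.0002  0.0016 -0.0006  0.0013  0.1577  0.1597]
 [ 0.0008 -0.0001 -0.0001 -0.001   0.0001  0.1316  0.1591  0.159 ]
 [ 0.0001 -0.0004 -0.0003  0.0001  0.0001  0.0003  0.1584  0.1588]
 [ 0.0003  0.0006 -0.0011  0.0004  0.      0.0154  0.1598  0.1592]
 [-0.0006 -0.0001  0.0011 -0.0001 -0.0013  0.1281  0.1574  0.364 ]
 [ 0.0084  0.0009 -0.0005  0.2618 -0.0001  0.2618  0.158   0.1594]
 [ 0.0005  0.2857  0.2786  0.2915 -0.      0.2911  0.2789  0.2842]]
6498
```

View pics/w2.png

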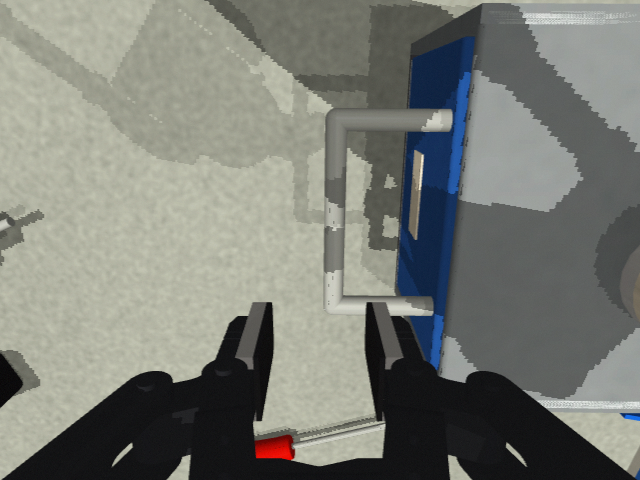

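View pics/w2m.png

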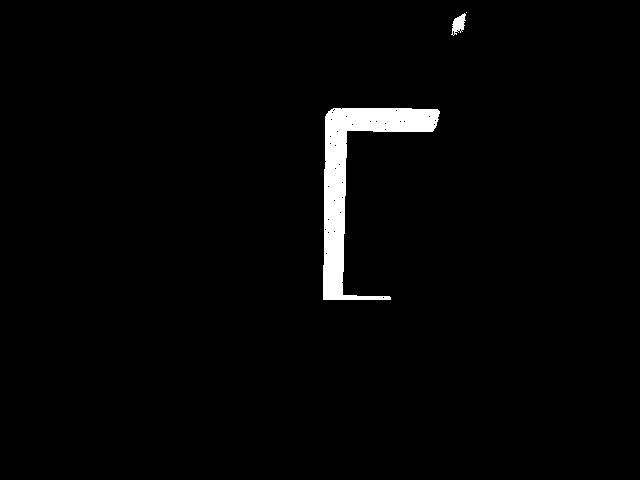

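The wrist picture shows the bar from (336,110) to (335,313), with the cabinet front to its right. I'll fit its centre line on z=0.125.

```bash
python3 - <<'E'
from h import *
inf=dict(bot.camera_info("wrist")); inf["extrinsics"]=np.load("pics/w2e.npy")
m=cv2.imread("pics/w2m.png",0)>0
a=[m[r,315:360].nonzero()[0].mean()+315 for r in (145,280)]
p=onz("wrist",a[0],145,.125,inf); q=onz("wrist",a[1],280,.125,inf); dv=(p-q)[:2]; dv/=np.linalg.norm(dv)
print(p,q,"bar dir",dv,"yaw",np.arctan2(-dv[0],dv[1]))
y=np.arctan2(-dv[0],dv[1])
e1=onz("wrist",336,109.5,.125,inf); e2=onz("wrist",335,313,.125,inf); c=(e1+e2)/2; print(e1,e2,np.linalg.norm(e1-e2),c)
ax=np.array([np.cos(y),np.sin(y)]);print("rack",c[:2]+.11*ax, "after", c[:2]-.01*ax)
plan([c[0],c[1],0.129],y,4,0.4)
E
```

```text
[ 0.5705 -0.2032  0.125 ] [ 0.5837 -0.2822  0.125 ] bar dir [-0.1651  0.9863] yaw 0.1658352548253882
[ 0.5673 -0.1849  0.125 ] [ 0.5894 -0.3038  0.125 ] 0.1209008062286145 [ 0.5783 -0.2443  0.125 ]
rack [ 0.6868 -0.2262] after [ 0.5685 -0.246 ]
rel [ 0.0114 -0.0023  0.0109] dist 0.1147698714733287
[[[0.003,-0.001,0.003,2.84,0.24,-0.32,0.4],[0.003,-0.001,0.003,2.84,0.23,-0.33,0.4],[0.003,-0.001,0.003,2.84,0.22,-0.33,0.4],[0.003,-0.001,0.003,2.84,0.21,-0.33,0.4]]]
```

>>> {"name": "arm_command", "arguments": {
  "series": [
    [[0.01, 0, 0.01, 2.8, 0.2, -0.3, 0.4], [0, 0, 0, 2.8, 0.2, -0.3, 0.4], [0, 0, 0, 2.8, 0.2, -0.3, 0.4], [0, 0, 0, 2.4, 0.2, -0.3, 0.4], [0, 0, 0, 0, 0, 0, 0.4]]
  ]
}}

```text
time: 3.25
tool_pos: [0.5809, -0.2353, 0.1337]
tcp_rot: [1.08, 1.288, -1.074]
wrist_force: [-0.8, 0.0, 0.6]
width: 0.402
```

```bash
python3 - <<'E'
from h import *
st(); im,d=bot.read_camera("wrist"); cv2.imwrite("pics/w3.png",im)
plan([.5783,-.2443,.129],.166,1,0.4)
E
```

```text
t 3.25 pos [ 0.5809 -0.2353  0.1337] rot [ 1.0802  1.2879 -1.0736] w 0.402 F [-0.7621  0.0018  0.5705]
[[ 0.0027  0.9842  0.1773]
 [ 0.0028  0.1773 -0.9842]
 [-1.      0.0032 -0.0023]]
rel [ 0.0122 -0.0009 -0.0053] dist 0.011245336302752837
[[[0.012,-0.001,-0.005,0.65,-0.51,0.76,0.4]]]
```

View pics/w3.png

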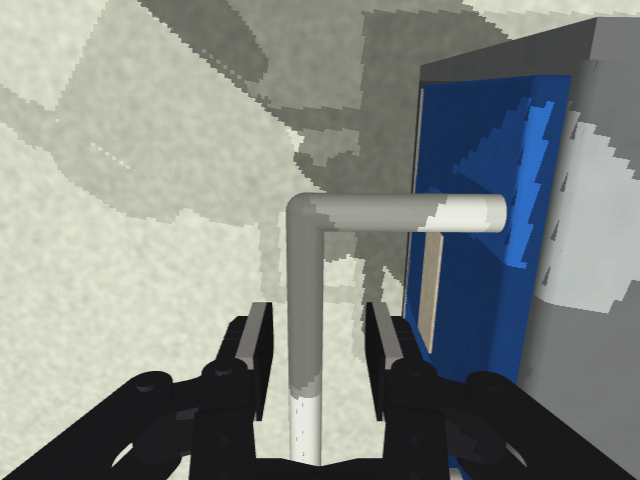

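The bar, at column 306, lies between the fingers (253 to 385). I'll centre on it, close and pull.

>>> {"name": "arm_command", "arguments": {
  "series": [
    [[0.01, 0, 0, 0.6, -0.4, 0.7, 0.4], [0, 0, 0, 0, 0, 0, 0], [0, 0, 0, 0, 0, 0, 0], [0, 0, 0, 0, 0, 0, 0], [0, 0, 0, 0, 0, 0, 0]]
  ],
  "newtons": 50
}}

```text
time: 3.8
tool_pos: [0.5767, -0.2434, 0.1325]
tcp_rot: [1.083, 1.285, -1.082]
wrist_force: [1.0, 1.4, -5.5]
width: 0.119
```

```bash
python3 - <<'E'
from h import *
st()
E
```

```text
t 3.8 pos [ 0.5767 -0.2434  0.1325] rot [ 1.0831  1.2853 -1.0824] w 0.119 F [ 1.0274  1.4478 -5.5463]
[[ 0.      0.9855  0.1697]
 [ 0.0005  0.1697 -0.9855]
 [-1.      0.0001 -0.0005]]
```

>>> {"name": "arm_command", "arguments": {
  "series": [
    [[0, 0, 0, 0, -1, 0, 0], [0, 0, 0, 0, -2, 0, 0], [0, 0, 0, 0, -2, 0, 0], [0, 0, 0, 0, -2, 0, 0], [0, 0, 0, 0, -2, 0, 0]]
  ]
}}

```text
time: 4.3
tool_pos: [0.4919, -0.258, 0.1324]
tcp_rot: [1.088, 1.276, -1.073]
wrist_force: [2.5, -0.5, -5.7]
width: 0.121
```

```bash
python3 - <<'E'
from h import *
s=st();p=np.array(s["tool_pos"])-[.5767,-.2434,.1325];print(np.linalg.norm(p),np.arctan2(p[1],p[0])+np.pi)
E
```

```text
t 4.3 pos [ 0.4919 -0.258   0.1324] rot [ 1.0883  1.2756 -1.0729] w 0.121 F [ 2.4818 -0.4648 -5.6737]
[[ 0.0131  0.9853  0.1704]
 [ 0.001   0.1704 -0.9854]
 [-0.9999  0.0131  0.0013]]
0.08600788170587861 0.17021406276890394
```

>>> {"name": "arm_command", "arguments": {
  "series": [
    [[0, 0, 0.01, 0, -1.4, 0, 0], [0, 0, 0, 0, -1, 0, 0], [0, 0, 0, 0, -0.7, 0, 0], [0, 0, 0, 0, -0.5, 0, 0], [0, 0, 0, 0, -0.5, 0, 0]]
  ]
}}

```text
time: 4.8
tool_pos: [0.4584, -0.2637, 0.1325]
tcp_rot: [1.111, 1.246, -1.052]
wrist_force: [23.9, 5.7, -20.2]
width: 0.12
```

```bash
python3 - <<'E'
from h import *
s=st();p=np.array(s["tool_pos"])-[.5767,-.2434,.1325];print(np.linalg.norm(p),np.arctan2(p[1],p[0])+np.pi)
E
```

```text
t 4.8 pos [ 0.4584 -0.2637  0.1325] rot [ 1.1111  1.2463 -1.0518] w 0.12 F [ 23.9276   5.7456 -20.1864]
[[ 0.0494  0.9853  0.1634]
 [ 0.0045  0.1633 -0.9866]
 [-0.9988  0.0495  0.0036]]
0.11999521792574423 0.17036408112482126
```

The travel is 0.120 m and the wrist reaction is 24 N, so the drawer is at its stop. I'll release and rise.

>>> {"name": "arm_command", "arguments": {
  "series": [
    [[0, 0, 0, 0, 0.1, 0, 0.4], [0, 0, 0, 0, 0, 0, 0.4], [0, 0, 0, 0, 0, 0, 0.4], [0, 0, 0, -3, 0, 0, 0.4], [0, 0, 0, -4, 0, 0, 0.4], [0, 0, 0, -4, 0, 0, 0.4], [0, 0, 0, -1, 0, 0, 0.4]]
  ]
}}

```text
time: 5.5
tool_pos: [0.453, -0.2656, 0.2584]
tcp_rot: [1.108, 1.246, -1.053]
wrist_force: [1.3, 0.2, -0.3]
width: 0.401
```

```bash
python3 - <<'E'
from h import *
st(); 
plan([.456+.11*.985,-.2640+.11*.17+.05,.26],.170,3,.5)
im,d=bot.read_camera("top"); cv2.imwrite("pics/t4.png",cv2.resize(im[120:320,300:460],None,fx=3.5,fy=3))
E
```

```text
t 5.5 pos [ 0.453  -0.2656  0.2584] rot [ 1.1083  1.2458 -1.0535] w 0.401 F [ 1.3368  0.2125 -0.3335]
[[ 0.0483  0.9853  0.1639]
 [ 0.0021  0.164  -0.9865]
 [-0.9988  0.048   0.0059]]
rel [-0.0052  0.006  -0.048 ] dist 0.1316684919956266
[[[-0.002,0.002,-0.016,0.13,4.04,-1.7,0.5],[-0.002,0.002,-0.016,0.07,4.05,-1.7,0.5],[-0.002,0.002,-0.016,0.01,4.05,-1.69,0.5]]]
```

View pics/t4.png

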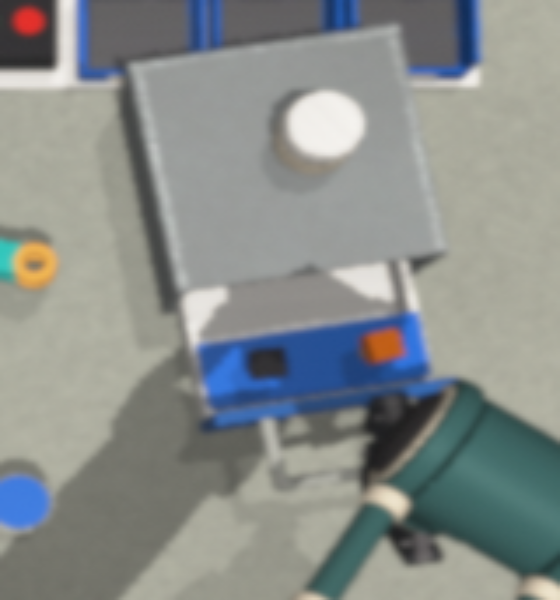

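The drawer is out. The orange head is at crop (382,346), which is top pixel (409,235), on the right. The black head is at (266,362), on the left. I'll move over the rack for a wrist look.

>>> {"name": "arm_command", "arguments": {
  "series": [
    [[0, 0, -0.016, 0.1, 3.9, -0.4, 0.5], [0, 0, -0.016, 0.1, 3.9, -0.4, 0.5], [0, 0, -0.016, 0, 3.9, -0.4, 0.5], [0, 0, 0, 0, 0, 0, 0.5], [0, 0, 0, 0, 0, 0, 0.5]]
  ]
}}

```text
time: 6.05
tool_pos: [0.5668, -0.2349, 0.2561]
tcp_rot: [1.082, 1.281, -1.097]
wrist_force: [0.1, 0.9, -0.1]
width: 0.502
```

```bash
python3 - <<'E'
from h import *
print(onz("top",409.1,235.3,.142), onz("top",376,240.7,.142))
st(); i=bot.camera_info("wrist"); im,d=bot.read_camera("wrist"); cv2.imwrite("pics/w5.png",im); np.save("pics/w5.npy",d); np.save("pics/w5e.npy",i["extrinsics"])
C=cloud("wrist",d,i);z=C[...,2]
hsv=cv2.cvtColor(im,cv2.COLOR_BGR2HSV)
m=((cv2.inRange(hsv,(3,130,60),(18,255,255))>0)&(abs(z-.142)<.006)).astype(np.uint8)
cs,_=cv2.findContours(m,cv2.RETR_EXTERNAL,cv2.CHAIN_APPROX_NONE)
for c in cs:
    if cv2.contourArea(c)>200:
        print(cv2.minAreaRect(c)); P=np.array([onz("wrist",u,v,.142,i)[:2] for u,v in c[:,0]]).astype(np.float32)*1000
        r=cv2.minAreaRect(P); print("world mm",r)
E
```

```text
[ 0.5714 -0.2889  0.142 ] [ 0.5575 -0.2002  0.142 ]
t 6.05 pos [ 0.5668 -0.2349  0.2561] rot [ 1.0815  1.2814 -1.0975] w 0.502 F [ 0.0626  0.885  -0.11  ]
[[-0.0063  0.987   0.1607]
 [-0.0071  0.1607 -0.987 ]
 [-1.     -0.0073  0.006 ]]
((317.1514587402344, 324.0443420410156), (38.967315673828125, 42.40235137939453), 85.76361083984375)
world mm ((573.8475341796875, -288.8076171875), (25.803770065307617, 27.22818946838379), 14.249241828918457)
```

View pics/w5.png

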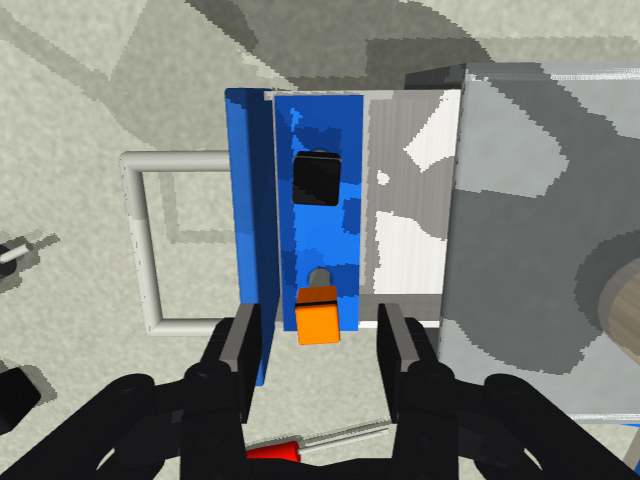

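The enlarged wrist view shows the orange block at (318,322) in the right-hand hole, with its thin black band. The black block at (317,180) is the spare. I take the orange one: top face at (0.5738, -0.2888), size 26x27 mm.

```bash
python3 - <<'E'
from h import *
plan([.5738,-.2888,.20],.19,3,.43)
E
```

```text
rel [-0.0291  0.0055  0.007 ] dist 0.078040295288764
[[[-0.01,0.002,0.002,1.87,-0.04,1.8,0.43],[-0.01,0.002,0.002,1.87,-0.06,1.81,0.43],[-0.01,0.002,0.002,1.87,-0.08,1.81,0.43]]]
```

>>> {"name": "arm_command", "arguments": {
  "series": [
    [[-0.01, 0, 0.007, 1.8, -0.05, 1.8, 0.43], [-0.01, 0, 0, 1.8, -0.05, 1.8, 0.43], [-0.01, 0, 0, 1.8, -0.05, 1.6, 0.43], [0, 0, 0, 0, 0, 0, 0.43], [0, 0, 0, 0, 0, 0, 0.43]]
  ]
}}

```text
time: 6.6
tool_pos: [0.5673, -0.2891, 0.1996]
tcp_rot: [1.065, 1.291, -1.073]
wrist_force: [0.2, 0.6, -0.2]
width: 0.433
```

```bash
python3 - <<'E'
from h import *
st(); im,d=bot.read_camera("wrist"); cv2.imwrite("pics/w6.png",im)
plan([.5738,-.2888,.130],.19,3,.43)
E
```

```text
t 6.6 pos [ 0.5673 -0.2891  0.1996] rot [ 1.0651  1.2913 -1.0731] w 0.433 F [ 0.1956  0.6402 -0.1823]
[[-0.0022  0.9823  0.1873]
 [-0.0044  0.1873 -0.9823]
 [-1.     -0.003   0.0039]]
rel [-0.0012  0.0038  0.0036] dist 0.06976179598230055
[[[-0.0,0.001,0.001,2.31,0.23,0.03,0.43],[-0.0,0.001,0.001,2.31,0.23,0.03,0.43],[-0.0,0.001,0.001,2.31,0.23,0.03,0.43]]]
```

View pics/w6.png

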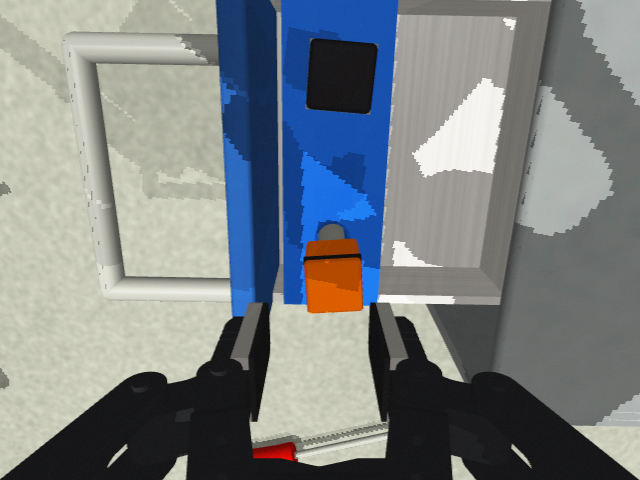

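The orange head is at column 335 with the jaws' middle at 318, so it needs about 6 mm in +y, as planned. I'll correct that while going down.

>>> {"name": "arm_command", "arguments": {
  "series": [
    [[0, 0, 0, 0.5, 0.6, 0, 0.43], [0, 0, 0, 0, 0.1, 0, 0.43]]
  ]
}}

```text
time: 6.85
tool_pos: [0.574, -0.2872, 0.1959]
tcp_rot: [1.065, 1.29, -1.073]
wrist_force: [-1.2, 1.2, -0.4]
width: 0.428
```

>>> {"name": "arm_command", "arguments": {
  "series": [
    [[0, 0, 0, 2, 0, 0, 0.43], [0, 0, 0, 2, 0, 0, 0.43], [0, 0, 0, 1.7, 0, 0, 0.43], [0, 0, 0, 0, 0, 0, 0.43], [0, 0, 0, 0, 0, 0, 0.43]]
  ]
}}

```text
time: 7.35
tool_pos: [0.5785, -0.2862, 0.1431]
tcp_rot: [1.063, 1.282, -1.067]
wrist_force: [-0.6, -0.8, 1.8]
width: 0.427
```

```bash
python3 - <<'E'
from h import *
st(); im,d=bot.read_camera("wrist"); cv2.imwrite("pics/w7.png",im)
plan([.5738,-.2888,.130],.19,1,.43)
E
```

```text
t 7.35 pos [ 0.5785 -0.2862  0.1431] rot [ 1.063   1.2816 -1.0666] w 0.427 F [-0.6181 -0.8275  1.7584]
[[ 0.0078  0.9816  0.1906]
 [-0.0092  0.1907 -0.9816]
 [-0.9999  0.0059  0.0105]]
rel [ 0.0018  0.0103 -0.0058] dist 0.014091135128044779
[[[0.002,0.01,-0.006,1.31,-0.51,0.16,0.43]]]
```

View pics/w7.png

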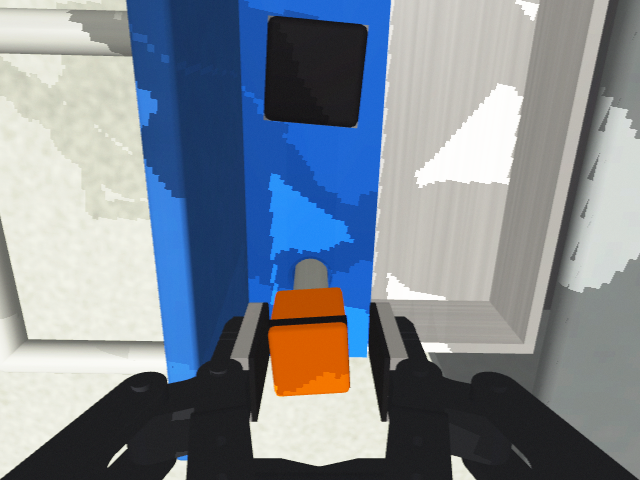

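The head at (310,355) sits closer to the left jaw. I'll shift -y, straighten, go down and close.

>>> {"name": "arm_command", "arguments": {
  "series": [
    [[0, 0.01, -0.006, 0, -0.5, 0.1, 0.43], [0, 0, 0, 0.8, 0, 0, 0.43], [0, 0, 0, 0.5, 0, 0, 0.43], [0, 0, 0, 0, 0, 0, 0.43]]
  ]
}}

```text
time: 7.8
tool_pos: [0.5752, -0.2891, 0.133]
tcp_rot: [1.066, 1.289, -1.065]
wrist_force: [0.2, -0.1, 0.8]
width: 0.432
```

```bash
python3 - <<'E'
from h import *
st(); im,d=bot.read_camera("wrist"); cv2.imwrite("pics/w8.png",im)
plan([.5738,-.2888,.130],.19,1,.43)
E
```

```text
t 7.8 pos [ 0.5752 -0.2891  0.133 ] rot [ 1.0664  1.2889 -1.065 ] w 0.432 F [ 0.2203 -0.0829  0.7793]
[[ 0.0043  0.9816  0.1909]
 [-0.0025  0.1909 -0.9816]
 [-1.      0.0037  0.0032]]
rel [ 0.0021  0.0034 -0.0038] dist 0.0035643447244240304
[[[0.002,0.003,-0.004,0.32,-0.14,-0.07,0.43]]]
```

View pics/w8.png

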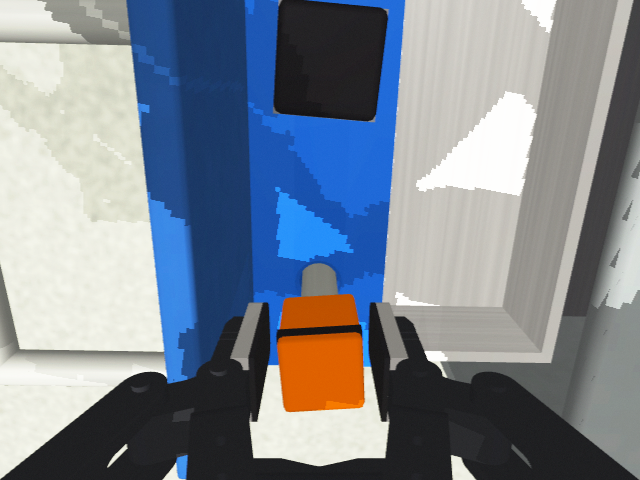

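The head is centred. Its edges are turned about 4° from the jaws, which agrees with the 14° measured, so I turn -0.05 and close with 70 N.

>>> {"name": "arm_command", "arguments": {
  "series": [
    [[-0.05, 0, 0, 0.3, 0, 0, 0.43], [0, 0, 0, 0, 0, 0, 0], [0, 0, 0, 0, 0, 0, 0], [0, 0, 0, 0, 0, 0, 0], [0, 0, 0, 0, 0, 0, 0]]
  ],
  "newtons": 70
}}

```text
time: 8.35
tool_pos: [0.5753, -0.2894, 0.1303]
tcp_rot: [1.03, 1.308, -1.029]
wrist_force: [-0.1, 0.1, -0.9]
width: 0.293
```

>>> {"name": "arm_command", "arguments": {
  "series": [
    [[0, 0, 0, -1, 0, 0, 0], [0, 0, 0, -2, 0, 0, 0], [0, 0, 0, -2, 0, 0, 0]]
  ]
}}

```text
time: 8.65
tool_pos: [0.5745, -0.2889, 0.1782]
tcp_rot: [1.03, 1.311, -1.03]
wrist_force: [0.5, -0.6, -1.5]
width: 0.296
```

```bash
python3 - <<'E'
from h import *
st(); im,d=bot.read_camera("wrist"); cv2.imwrite("pics/w9.png",im)
E
```

```text
t 8.65 pos [ 0.5745 -0.2889  0.1782] rot [ 1.0304  1.3107 -1.0301] w 0.296 F [ 0.4912 -0.5699 -1.5432]
[[ 0.002   0.9714  0.2376]
 [-0.0013  0.2376 -0.9714]
 [-1.      0.0016  0.0017]]
```

View pics/w9.png

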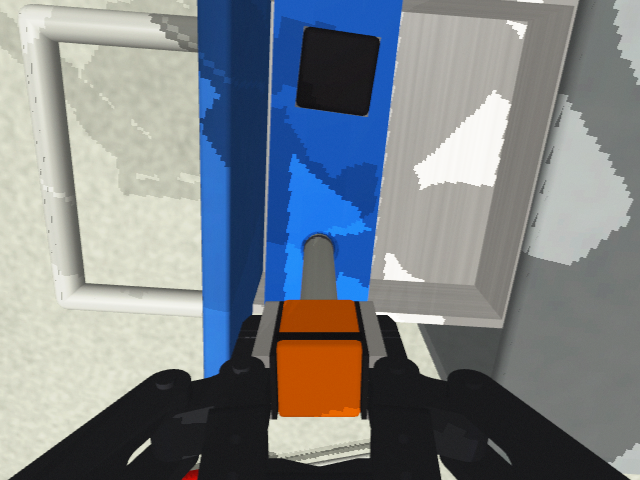

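The orange head is gripped (0.296 x 85 mm = 25 mm), and the shank is rising straight out of the rack hole at (319,240). I'll lift and carry it towards the housing.

>>> {"name": "arm_command", "arguments": {
  "series": [
    [[0, 0, 0, -3, 0, 0, 0], [0, 0, 0, -4, 0, 0, 0], [0, 0, 0, -4, 0, 0, 0], [0, 0, 0, -1, 0, 0, 0], [0, 0, 0, 0, 0, 0, 0]]
  ]
}}

```text
time: 9.2
tool_pos: [0.5742, -0.2885, 0.3067]
tcp_rot: [1.031, 1.307, -1.03]
wrist_force: [-0.5, 0.4, -3.1]
width: 0.294
```

```bash
python3 - <<'E'
from h import *
st(); plan([.6415,.210,.30],.238,12,0)
E
```

```text
t 9.2 pos [ 0.5742 -0.2885  0.3067] rot [ 1.0312  1.3074 -1.0296] w 0.294 F [-0.4846  0.431  -3.1439]
[[ 0.0048  0.9715  0.2369]
 [-0.0026  0.2369 -0.9715]
 [-1.      0.004   0.0036]]
rel [ 0.0011  0.0036 -0.004 ] dist 0.5031143623633931
[[[0.0,0.0,-0.0,0.05,1.53,-3.9,0],[0.0,0.0,-0.0,0.05,1.53,-3.9,0],[0.0,0.0,-0.0,0.05,1.53,-3.9,0],[0.0,0.0,-0.0,0.05,1.53,-3.9,0],[0.0,0.0,-0.0,0.05,1.53,-3.9,0],[0.0,0.0,-0.0,0.05,1.53,-3.9,0],[0.0,0.0,-0.0,0.05,1.53,-3.9,0],[0.0,0.0,-0.0,0.05,1.53,-3.9,0],[0.0,0.0,-0.0,0.05,1.53,-3.9,0],[0.0,0.0,-0.0,0.05,1.53,-3.9,0]]]
[[[0.0,0.0,-0.0,0.05,1.53,-3.9,0],[0.0,0.0,-0.0,0.05,1.53,-3.9,0]]]
```

>>> {"name": "arm_command", "arguments": {
  "series": [
    [[0, 0, 0, 0, 1.2, -3.9, 0], [0, 0, 0, 0, 1.2, -3.9, 0], [0, 0, 0, 0, 1.2, -3.9, 0], [0, 0, 0, 0, 1.2, -3.9, 0], [0, 0, 0, 0, 1.2, -3.9, 0], [0, 0, 0, 0, 1.2, -3.9, 0], [0, 0, 0, 0, 1.2, -3.9, 0], [0, 0, 0, 0, 1.2, -3.9, 0], [0, 0, 0, 0, 1.2, -3.9, 0], [0, 0, 0, 0, 1.2, -3.9, 0]]
  ]
}}

```text
time: 10.2
tool_pos: [0.5897, 0.128, 0.2784]
tcp_rot: [1.027, 1.331, -1.06]
wrist_force: [1.3, -1.0, -1.7]
width: 0.296
```

>>> {"name": "arm_command", "arguments": {
  "series": [
    [[0, 0, 0, 0, 1.2, -3.6, 0], [0, 0, 0, 0, 1.2, -3, 0], [0, 0, 0, 0, 0, 0, 0], [0, 0, 0, 0, 0, 0, 0], [0, 0, 0, 0, 0, 0, 0], [0, 0, 0, 0, 0, 0, 0]]
  ]
}}

```text
time: 10.8
tool_pos: [0.5909, 0.2036, 0.2621]
tcp_rot: [1.01, 1.347, -1.072]
wrist_force: [0.4, -0.2, -1.3]
width: 0.293
```

```bash
python3 - <<'E'
from h import *
st(); i=bot.camera_info("wrist"); im,d=bot.read_camera("wrist"); cv2.imwrite("pics/w10.png",im); np.save("pics/w10.npy",d); np.save("pics/w10e.npy",i["extrinsics"])
E
```

```text
t 10.8 pos [0.5909 0.2036 0.2621] rot [ 1.0098  1.347  -1.0716] w 0.293 F [ 0.3742 -0.2273 -1.3055]
[[-0.0505  0.9716  0.2313]
 [-0.0069  0.2312 -0.9729]
 [-0.9987 -0.0508 -0.0049]]
```

View pics/w10.png

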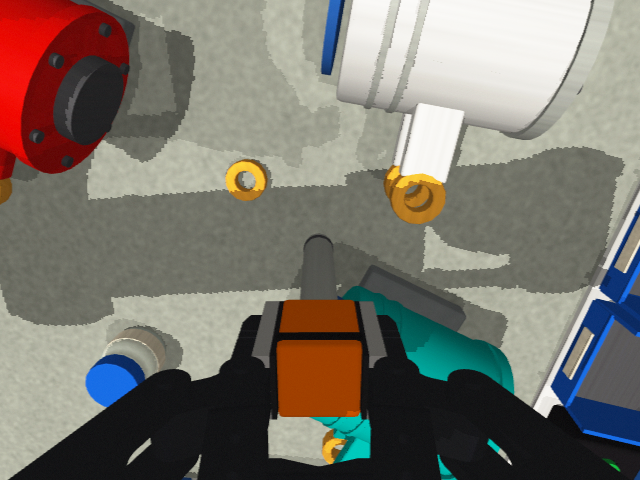

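The pin is still square in the jaws, with its end at (318,240). The aluminium housing's upper ring is at (418,198). The tool tilted 0.05 rad and sank 4 cm on the way, so I'll fix that and measure.

```bash
cat > m.py <<'E'
from h import *
def bush(im,d,i,box):
    C=cloud("wrist",d,i);z=C[...,2];hsv=cv2.cvtColor(im,cv2.COLOR_BGR2HSV)
    m=cv2.inRange(hsv,(8,100,60),(30,255,255))>0
    k=np.zeros_like(m);k[box[1]:box[3],box[0]:box[2]]=1
    top=(m&k&(abs(z-.106)<.004)).astype(np.uint8); top=cv2.morphologyEx(top,cv2.MORPH_CLOSE,np.ones((3,3),np.uint8))
    cs,_=cv2.findContours(top,cv2.RETR_CCOMP,cv2.CHAIN_APPROX_NONE)
    for c in cs:
        if len(c)>20:
            P=np.array([onz("wrist",u,v,.106,i)[:2] for u,v in c[:,0]]); A=np.c_[2*P,np.ones(len(P))]; x=np.linalg.lstsq(A,(P**2).sum(1),rcond=None)[0]
            print("ring px",cv2.fitEllipse(c)[0],"xy",x[:2],"r",np.sqrt(x[2]+x[:2]@x[:2]))
    # depth bias
    print("ring z med",np.median(z[top>0]))
E
python3 - <<'E'
from m import *
im=cv2.imread("pics/w10.png");d=np.load("pics/w10.npy"); i=dict(bot.camera_info("wrist")); i["extrinsics"]=np.load("pics/w10e.npy")
bush(im,d,i,(370,165,460,240))
C=cloud("wrist",d,i)
s=bot.read_state(); Rm=R.from_rotvec(s["tcp_rot"]); p=np.array(s["tool_pos"])
for (u,v) in [(318,262),(318,270),(318,280),(318,290),(318,360),(318,400),(318,320)]:
    print((u,v),Rm.inv().apply(C[v,u]-p))
t=p+Rm.apply([.1183,0,0]); print("tip exp",t,proj("wrist",t,i), "groove",proj("wrist",p+Rm.apply([.1033,0,0]),i))
cv2.imwrite("pics/w10c.png",cv2.resize(im[225:310,270:370],None,fx=6,fy=6,interpolation=cv2.INTER_CUBIC))
plan([.605,.22,.275],.238,3,0)
E
```

```text
ring px (417.0072326660156, 197.79013061523438) xy [0.6413 0.2336] r 0.01712974610601584
ring px (417.1189270019531, 197.00833129882812) xy [0.6412 0.2343] r 0.008856803884500226
ring z med 0.10617295705336932
(318, 262) [ 0.066  -0.0002 -0.0072]
(318, 270) [ 0.0564 -0.0002 -0.0072]
(318, 280) [ 0.0451 -0.0002 -0.0075]
(318, 290) [ 0.0365 -0.0002 -0.007 ]
(318, 360) [-0.0118 -0.0001 -0.0073]
(318, 400) [-0.0119 -0.0001  0.0069]
(318, 320) [ 0.0032 -0.0001 -0.0121]
tip exp [0.5849 0.2026 0.144 ] [318.6014 240.2675] groove [318.5777 249.0618]
rel [-0.0048 -0.005   0.0508] dist 0.02526600469297949
[[[-0.002,-0.002,0.017,-0.45,0.56,-0.43,0],[-0.002,-0.002,0.017,-0.45,0.57,-0.43,0],[-0.002,-0.002,0.017,-0.44,0.58,-0.43,0]]]
```

View pics/w10c.png

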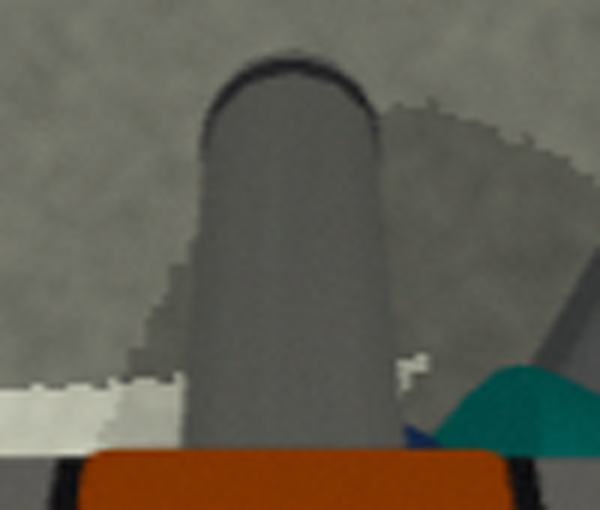

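The pin axis in the tool frame is y≈0, z≈+1 mm, with the tip 118 mm ahead. The bore is at (0.6413, 0.2338) in both views. I'll straighten, then go above the bore.

```bash
python3 - <<'E'
from h import *
plan([.6411,.2348,.265],.238,4,0)
E
```

```text
rel [-0.0048 -0.005   0.0508] dist 0.0592574446151391
[[[-0.001,-0.001,0.013,-0.14,1.4,-0.47,0],[-0.001,-0.001,0.013,-0.12,1.4,-0.47,0],[-0.001,-0.001,0.013,-0.11,1.4,-0.47,0],[-0.001,-0.001,0.013,-0.09,1.4,-0.47,0]]]
```

>>> {"name": "arm_command", "arguments": {
  "series": [
    [[0, 0, 0.025, -0.6, 0, 0, 0], [0, 0, 0.025, -0.3, 1, -0.4, 0], [0, 0, 0, 0, 1.5, -0.6, 0], [0, 0, 0, 0, 1.5, -0.5, 0], [0, 0, 0, 0, 1, -0.2, 0], [0, 0, 0, 0, 0, 0, 0], [0, 0, 0, 0, 0, 0, 0]]
  ]
}}

```text
time: 11.55
tool_pos: [0.6406, 0.2294, 0.2764]
tcp_rot: [1.051, 1.303, -1.028]
wrist_force: [-1.0, -1.0, -2.2]
width: 0.294
```

```bash
python3 - <<'E'
from h import *
st(); plan([.6411,.2348,.25],.238,2,0)
E
```

```text
t 11.55 pos [0.6406 0.2294 0.2764] rot [ 1.0514  1.3034 -1.0278] w 0.294 F [-1.0061 -1.0248 -2.2033]
[[ 0.0123  0.9743  0.2251]
 [ 0.0082  0.225  -0.9743]
 [-0.9999  0.0139 -0.0052]]
rel [-0.011  -0.0052 -0.0139] dist 0.026941440693776963
[[[-0.005,-0.003,-0.007,1.32,0.07,-0.25,0],[-0.005,-0.003,-0.007,1.32,0.08,-0.25,0]]]
```

>>> {"name": "arm_command", "arguments": {
  "series": [
    [[0, -0.005, -0.013, 1.2, 0.1, -0.4, 0], [0, 0, 0, 1, 0, -0.1, 0], [0, 0, 0, 0, 0, 0, 0], [0, 0, 0, 0, 0, 0, 0]]
  ]
}}

```text
time: 11.95
tool_pos: [0.6391, 0.2342, 0.2516]
tcp_rot: [1.039, 1.309, -1.043]
wrist_force: [-0.1, -0.5, -1.5]
width: 0.294
```

```bash
python3 - <<'E'
from h import *
s=st(); i=bot.camera_info("wrist"); im,d=bot.read_camera("wrist"); cv2.imwrite("pics/w11.png",im)
Rm=R.from_rotvec(s["tcp_rot"]); p=np.array(s["tool_pos"]); print("tip",p+Rm.apply([.118,0,.001]))
cv2.imwrite("pics/w11c.png",cv2.resize(im[140:320,230:430],None,fx=3.5,fy=3.3,interpolation=cv2.INTER_CUBIC))
print(proj("wrist",[.6413,.2338,.106],i),proj("wrist",p+Rm.apply([.118,0,.001]),i))
plan([.6411,.2348,.235],.238,2,0)
E
```

```text
t 11.95 pos [0.6391 0.2342 0.2516] rot [ 1.0389  1.3091 -1.0426] w 0.294 F [-0.1138 -0.4916 -1.5064]
[[-0.0022  0.9744  0.2248]
 [-0.001   0.2248 -0.9744]
 [-1.     -0.0024  0.0005]]
tip [0.639  0.2331 0.1336]
[322.4669 227.5502] [318.6782 241.7247]
rel [-0.0113  0.0005  0.003 ] dist 0.016499595937536162
[[[-0.006,0.0,0.001,0.82,0.12,-0.01,0],[-0.006,0.0,0.001,0.82,0.12,-0.01,0]]]
```

View pics/w11c.png

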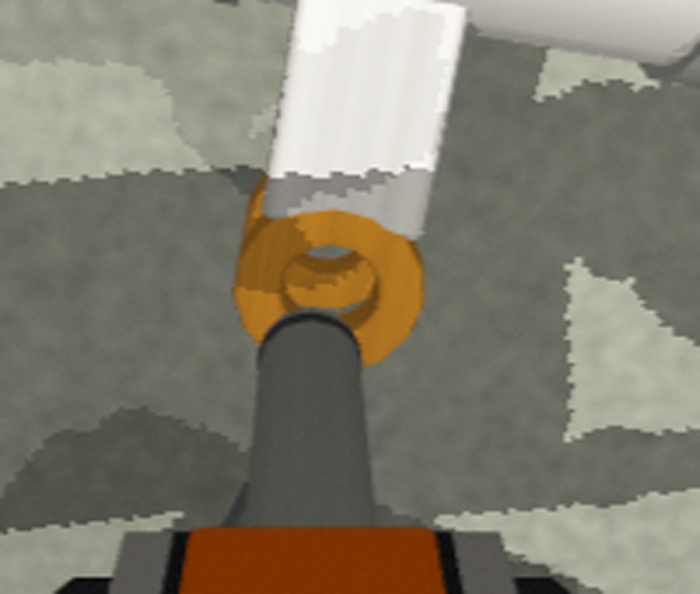

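The crop shows the pin end at (318,238) just in front of the bore, and the ring centre at (324,227). I need about +3 mm in tool y, then down in small steps while watching the force.

>>> {"name": "arm_command", "arguments": {
  "series": [
    [[0, 0, 0, 0, 0.25, -0.05, 0], [0, 0, 0, 0.8, 0.05, 0, 0], [0, 0, 0, 0.5, 0, 0, 0], [0, 0, 0, 0, 0, 0, 0]]
  ]
}}

```text
time: 12.4
tool_pos: [0.6421, 0.2353, 0.2379]
tcp_rot: [1.039, 1.309, -1.042]
wrist_force: [0.2, 0.4, -2.0]
width: 0.295
```

```bash
python3 - <<'E'
from h import *
s=st(); i=bot.camera_info("wrist"); im,d=bot.read_camera("wrist")
Rm=R.from_rotvec(s["tcp_rot"]); p=np.array(s["tool_pos"]); print("tip",p+Rm.apply([.118,0,.001]))
cv2.imwrite("pics/w12c.png",cv2.resize(im[140:320,230:430],None,fx=3.5,fy=3.3,interpolation=cv2.INTER_CUBIC))
plan([.6421,.235,.235],.238,2,0)
E
```

```text
t 12.4 pos [0.6421 0.2353 0.2379] rot [ 1.0394  1.3087 -1.0424] w 0.295 F [ 0.2387  0.3762 -1.9811]
[[-0.0017  0.9745  0.2246]
 [-0.0009  0.2246 -0.9745]
 [-1.     -0.0019  0.0005]]
tip [0.6421 0.2342 0.1199]
rel [-0.0114  0.0005  0.0017] dist 0.003146095222302013
[[[-0.006,0.0,0.001,0.16,-0.01,0.02,0],[-0.006,0.0,0.001,0.16,-0.01,0.02,0]]]
```

View pics/w12c.png

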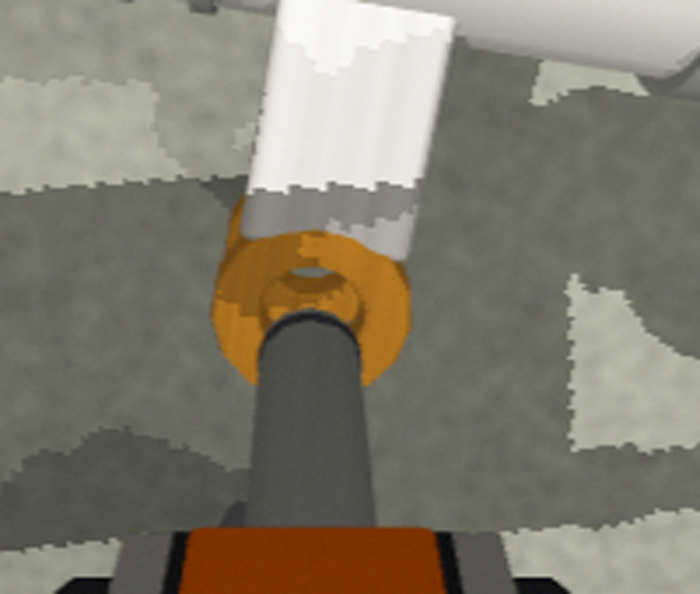

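Laterally the pin (310) and ring (311) are aligned. I'll go down slowly.

>>> {"name": "arm_command", "arguments": {
  "series": [
    [[0, 0, 0, 0.7, 0, 0, 0], [0, 0, 0, 0.7, 0, 0, 0], [0, 0, 0, 0.5, 0, 0, 0], [0, 0, 0, 0, 0, 0, 0]]
  ]
}}

```text
time: 12.85
tool_pos: [0.6421, 0.2352, 0.2176]
tcp_rot: [1.04, 1.308, -1.042]
wrist_force: [-0.5, 0.6, -2.7]
width: 0.29
```

```bash
python3 - <<'E'
from h import *
s=st(); i=bot.camera_info("wrist"); im,d=bot.read_camera("wrist")
Rm=R.from_rotvec(s["tcp_rot"]); p=np.array(s["tool_pos"]); print("tip",p+Rm.apply([.118,0,.001]))
cv2.imwrite("pics/w13c.png",cv2.resize(im[140:320,230:430],None,fx=3.5,fy=3.3,interpolation=cv2.INTER_CUBIC))
E
```

```text
t 12.85 pos [0.6421 0.2352 0.2176] rot [ 1.0396  1.3085 -1.0421] w 0.29 F [-0.4807  0.5815 -2.6913]
[[-0.0014  0.9745  0.2245]
 [-0.0008  0.2245 -0.9745]
 [-1.     -0.0016  0.0005]]
tip [0.6422 0.2342 0.0996]
```

View pics/w13c.png

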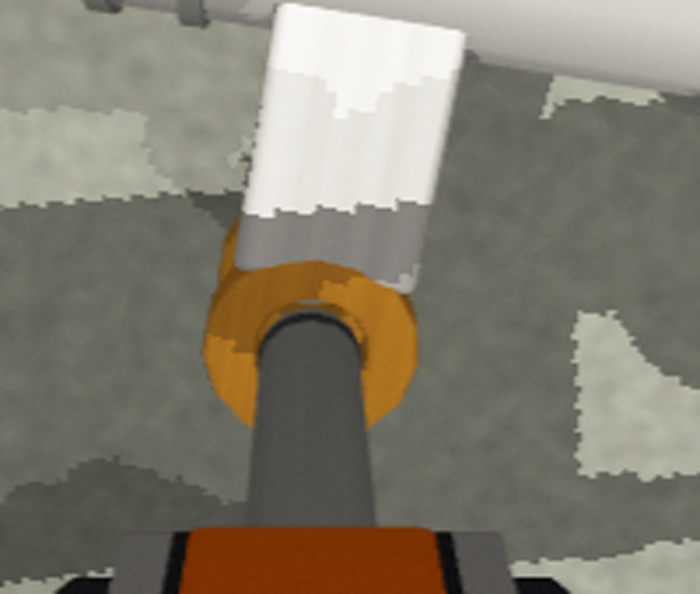

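The end is in the bore without contact. Continuing to mid-gap.

>>> {"name": "arm_command", "arguments": {
  "series": [
    [[0, 0, 0, 0.5, 0, 0, 0], [0, 0, 0, 0.5, 0, 0, 0], [0, 0, 0, 0.5, 0, 0, 0], [0, 0, 0, 0, 0, 0, 0]]
  ]
}}

```text
time: 13.3
tool_pos: [0.6424, 0.2352, 0.2022]
tcp_rot: [1.04, 1.308, -1.042]
wrist_force: [-0.8, 0.1, -1.1]
width: 0.288
```

```bash
python3 - <<'E'
from h import *
s=st(); i=bot.camera_info("wrist"); im,d=bot.read_camera("wrist")
Rm=R.from_rotvec(s["tcp_rot"]); p=np.array(s["tool_pos"]); print("tip",p+Rm.apply([.118,0,.001]))
cv2.imwrite("pics/w14c.png",cv2.resize(im[140:320,230:430],None,fx=3.5,fy=3.3,interpolation=cv2.INTER_CUBIC))
E
```

```text
t 13.3 pos [0.6424 0.2352 0.2022] rot [ 1.0398  1.3078 -1.0416] w 0.288 F [-0.7519  0.0953 -1.0698]
[[-0.0006  0.9745  0.2246]
 [-0.0009  0.2246 -0.9745]
 [-1.     -0.0008  0.0007]]
tip [0.6425 0.2341 0.0842]
```

View pics/w14c.png

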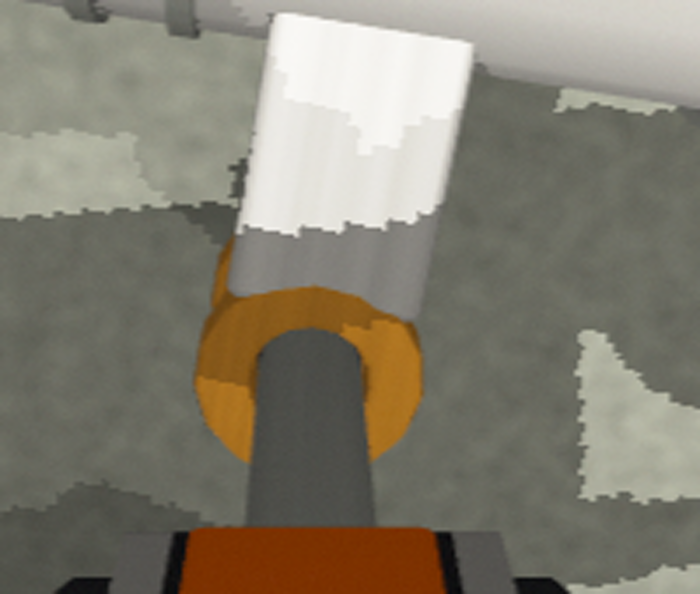

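The pin is inside the upper bushing (310,350) with slivers of gap on both sides. Continuing gently.

>>> {"name": "arm_command", "arguments": {
  "series": [
    [[0, 0, 0, 0.5, 0, 0, 0], [0, 0, 0, 0.5, 0, 0, 0], [0, 0, 0, 0.5, 0, 0, 0], [0, 0, 0, 0.5, 0, 0, 0], [0, 0, 0, 0, 0, 0, 0]]
  ]
}}

```text
time: 13.85
tool_pos: [0.6426, 0.235, 0.1812]
tcp_rot: [1.04, 1.307, -1.041]
wrist_force: [-0.2, -0.1, -1.9]
width: 0.301
```

>>> {"name": "arm_command", "arguments": {
  "series": [
    [[0, 0, 0, 0.4, 0, 0, 0], [0, 0, 0, 0.4, 0, 0, 0], [0, 0, 0, 0.4, 0, 0, 0], [0, 0, 0, 0, 0, 0, 0]]
  ]
}}

```text
time: 14.25
tool_pos: [0.6427, 0.2351, 0.1681]
tcp_rot: [1.04, 1.307, -1.041]
wrist_force: [0.2, 0.5, -1.5]
width: 0.294
```

```bash
python3 - <<'E'
from h import *
s=st()
Rm=R.from_rotvec(s["tcp_rot"]); p=np.array(s["tool_pos"]); print("tip",p+Rm.apply([.118,0,.001]))
E
```

```text
t 14.25 pos [0.6427 0.2351 0.1681] rot [ 1.0401  1.3072 -1.0411] w 0.294 F [ 0.1947  0.4767 -1.5129]
[[ 0.0001  0.9745  0.2246]
 [-0.0008  0.2246 -0.9745]
 [-1.     -0.0001  0.0008]]
tip [0.6429 0.2341 0.0501]
```

No resistance, and the end is level with the lower bushing's lower face. 20 mm more.

>>> {"name": "arm_command", "arguments": {
  "series": [
    [[0, 0, 0, 0.5, 0, 0, 0], [0, 0, 0, 0.5, 0, 0, 0], [0, 0, 0, 0.5, 0, 0, 0], [0, 0, 0, 0.3, 0, 0, 0], [0, 0, 0, 0, 0, 0, 0], [0, 0, 0, 0, 0, 0, 0]]
  ]
}}

```text
time: 14.85
tool_pos: [0.6427, 0.2352, 0.1483]
tcp_rot: [1.04, 1.307, -1.041]
wrist_force: [0.1, -0.3, -2.0]
width: 0.296
```

```bash
python3 - <<'E'
from m import *
s=st(); i=bot.camera_info("wrist"); im,d=bot.read_camera("wrist")
Rm=R.from_rotvec(s["tcp_rot"]); p=np.array(s["tool_pos"]); print("tip",p+Rm.apply([.118,0,.001]))
C=cloud("wrist",d,i); 
for v in (360,380,395,405): print("head top",C[v,318])
cv2.imwrite("pics/w15.png",im)
sc,_=bot.read_camera("scene"); tp,_=bot.read_camera("top"); cv2.imwrite("pics/s15.png",sc);cv2.imwrite("pics/t15.png",tp)
cv2.imwrite("pics/s15c.png",cv2.resize(sc[220:350,330:480],None,fx=4,fy=4,interpolation=cv2.INTER_CUBIC))
E
```

```text
t 14.85 pos [0.6427 0.2352 0.1483] rot [ 1.0403  1.3073 -1.041 ] w 0.296 F [ 0.0995 -0.304  -2.0436]
[[ 0.0002  0.9744  0.2246]
 [-0.0006  0.2246 -0.9744]
 [-1.      0.      0.0007]]
tip [0.643  0.2342 0.0303]
head top [0.6409 0.2424 0.1605]
head top [0.6425 0.2355 0.1603]
head top [0.6437 0.2305 0.1606]
head top [0.6446 0.2267 0.1603]
```

View pics/w15.png

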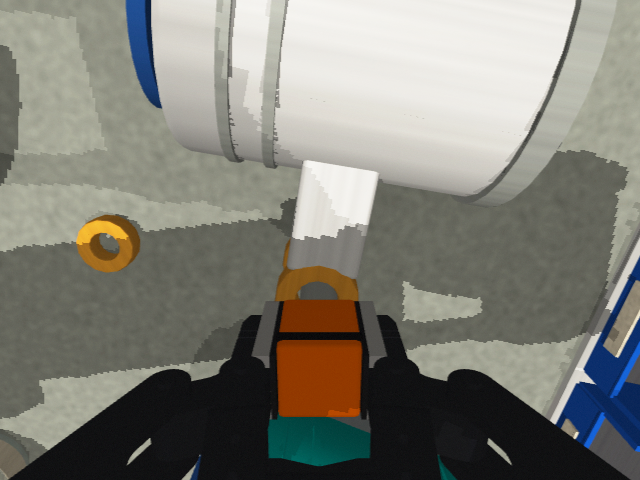

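View pics/s15.png

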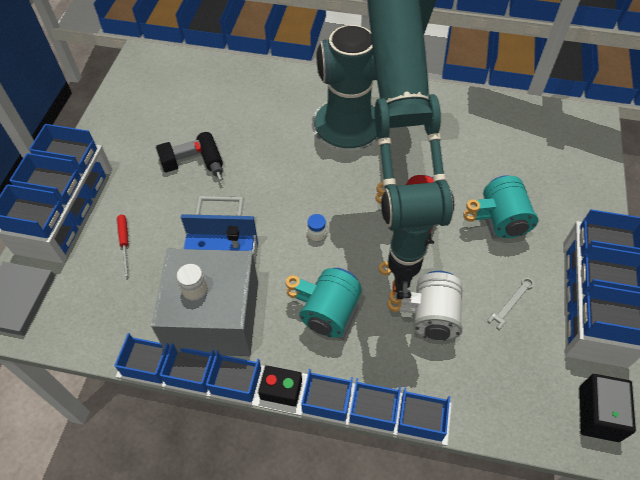

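View pics/t15.png

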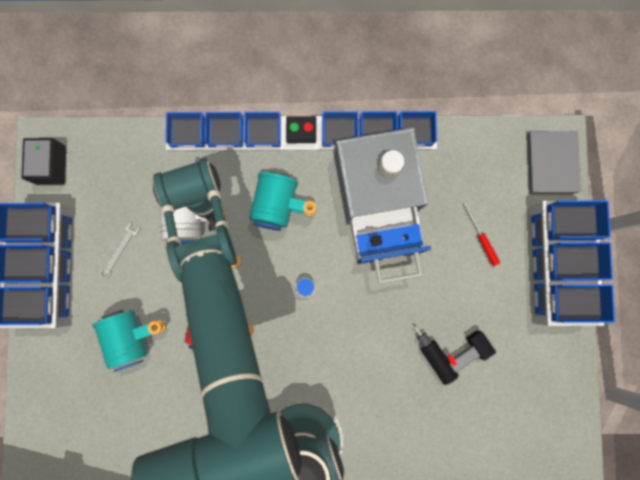

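```bash
python3 - <<'E'
from m import *
i=bot.camera_info("wrist"); im,d=bot.read_camera("wrist"); C=cloud("wrist",d,i)
for u,v in [(320,285),(320,290),(320,296),(305,294),(336,294),(290,290),(320,272)]: print((u,v),C[v,u],im[v,u])
a=cv2.resize(im[240:340,260:380],None,fx=3.3,fy=4,interpolation=cv2.INTER_CUBIC)
sc=cv2.imread("pics/s15c.png"); cv2.imwrite("pics/f.png",np.hstack([a,cv2.resize(sc,(400,400))]))
e1=onz("top",372.8+0,0,.13)
st()
E
```

```text
(320, 285) [0.6418 0.2425 0.1085] [69 75 75]
(320, 290) [0.6417 0.2425 0.1133] [72 77 76]
(320, 296) [0.6419 0.2419 0.1174] [70 75 73]
(305, 294) [0.6364 0.2386 0.1115] [68 74 74]
(336, 294) [0.6501 0.2368 0.1018] [49 67 78]
(290, 290) [0.6303 0.2367 0.1068] [ 23  85 130]
(320, 272) [0.6406 0.2477 0.1077] [ 25  84 130]
t 15.05 pos [0.6429 0.2353 0.1487] rot [ 1.0405  1.307  -1.0406] w 0.29 F [ 0.0931  0.6034 -0.343 ]
[[ 0.0007  0.9744  0.2246]
 [-0.0005  0.2246 -0.9744]
 [-1.      0.0005  0.0007]]
```

View pics/f.png

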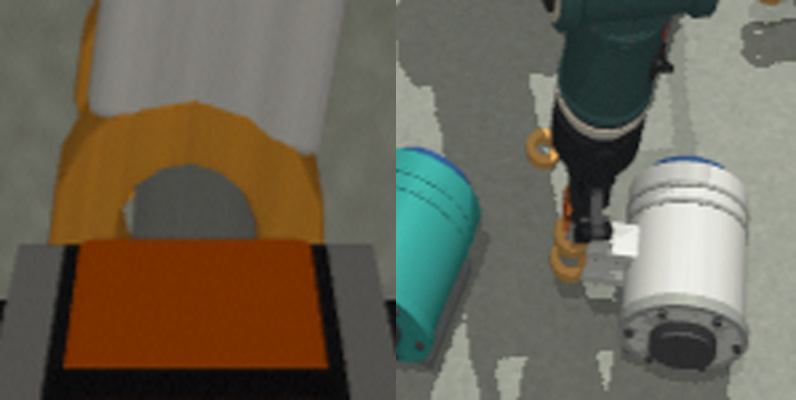

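The shank stands in the bore, its depth points 0.1085 to 0.117 m high just above the ring. Last checks on the drawer and the spare pin, then I hand in.

```bash
python3 - <<'E'
from h import *
im,d=bot.read_camera("top"); C=cloud("top",d); z=C[...,2]
def bar(z,C,r0,r1):
    # lowest x points of handle height, mid columns
    m=(z>.11)&(z<.14); k=np.zeros_like(m);k[r0:r1,355:432]=1; P=C[m&k]; ax=np.array([np.cos(.1703),np.sin(.1703)])
    s=P[:,:2]@ax; return np.percentile(s,5),len(s)
d0=np.load("pics/top0.npy");C0=cloud("top",d0)
a=bar(C0[...,2],C0,215,255);b=bar(z,C,258,300);print(a,b,a[0]-b[0])
# bystanders: blue cap, can, sleeve etc. image difference
im0=cv2.imread("pics/top0.png")
for n,(x0,y0,x1,y1) in dict(jar=(290,270,322,304),can=(375,145,408,178),driver=(455,195,510,275),wrench=(95,215,145,280)).items():
    print(n,float(np.abs(im[y0:y1,x0:x1].astype(int)-im0[y0:y1,x0:x1]).mean()))
s=st(); bot.finish_job()
E
```

```text
(np.float64(0.5220193845649317), 382) (np.float64(0.4024005568097763), 418) 0.11961882775515537
jar 10.339154411764707
can 8.407407407407407
driver 9.292348484848485
wrench 9.393435897435898
t 15.1 pos [0.6429 0.2352 0.1487] rot [ 1.0406  1.307  -1.0406] w 0.295 F [ 0.3909  0.3752 -1.5323]
[[ 0.0007  0.9745  0.2246]
 [-0.0005  0.2246 -0.9745]
 [-1.      0.0006  0.0007]]
the job is handed in; nothing more can be done
```

I handed the job in at 15.1 s with the orange pin through the bushings and still gripped by its head. No verdict was reported.

**What I did**
- I pulled the drawer to its stop and let go of the handle.
- I lifted the orange-headed pin out of the right-hand hole of the rack.
- I threaded it down through the upper and lower bushings of the aluminium housing.

**What the last checks showed**
- **Drawer:** the top camera gave 119.6 mm of travel.
- **Pin height:** the tip was at about z = 0.0303 to 0.0307, so 19 to 20 mm stands out below the lower bushing. This comes from the tool pose; the measured head top at 0.160 agrees with it. The tip below the lower bushing could not be seen directly.
- **Pin alignment:** the tool was vertical to within about 0.001 rad. The tip's horizontal offset from my estimate of the bore was about 1 to 2 mm.
- **Grip:** the jaws stood at 25 mm on the 26 mm head, and the wrist force stayed below 3 N throughout the insertion, so nothing jammed.
- **Black pin:** it is still in the rack.

**What disagreed or was weak**
- **Bore position:** my first top-camera estimate was about 5 mm off in y from the wrist-camera value. I used the wrist value, and the insertion met no resistance.
- **Carrying the pin:** the tool sank about 4 cm and tilted 0.05 rad on the way to the housing. No contact force was seen, and I corrected both before insertion.
- **Bystanders:** the jar, can, screwdriver and wrench look unmoved in the pictures. My image-difference check on them showed an even grey-level change of 8 to 10 everywhere, so it proves little. I did not re-measure the sleeve's position.

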